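Hold the spring clip open over the price card

ROBOT

A 6-joint arm with a two-finger parallel gripper is mounted at the origin on the work surface. World frame = base frame: x ahead of the robot, y to its left, z up, the work surface at z = 0. Lengths are in mm, angles in rad, forces in N, time in s.
With the tool pointing down it reaches from about 350 to 775 mm from the base axis. Payload 7.3 kg.
Tool frame: the origin (TCP) lies on the mounting face of the last link; the fingertips stand 178 mm ahead of it and the grasp point (between the pads) lies 159 mm ahead of it (bot.grip_point_offset is the distance from the TCP to the grasp point, in mm); x points along the fingers, y is the direction in which the jaws open and shut, and the axes are right-handed (so a half turn about x gives the same grasp; the last joint's range is limited). The gripper opens to 92 mm and grips with 3 to 60 N. Pads are 19 mm wide; open, the fingers measure 130 mm over their backs; the gripper's body (75 mm by 190 mm) begins 47 mm behind the grasp point.
Start: joints at [1.033, 0.342, 1.524, -0, 1.275, -0.146], TCP at [200.452, 485.229, 404.741] pointing down, gripper open.
Joint ranges: [-2.53, 2.53], [-0.77, 2.02], [0.04, 2.7], [-1, 4.14], [0.28, 2.66], [-3.11, 3.11]. Speed limits (rad/s): [2.57, 2.57, 3.14, 3.14, 3.14, 3.14].

INTERFACE

Orientations are given as [roll, pitch, yaw] about the fixed x, y, z axes, in that order (R = Rz(yaw) Ry(pitch) Rx(roll)).
In Python, from plant import bot gives the robot as it stands.
- The arm moves only by the tool arm_command, never from a script. Its argument "moves" is a list of rows, each a list of 5 numbers: the shift along the tool's x, y, z in cm, then the turn about the tool's x in degrees, then the opening, from 0 (shut) to 1 (fully open). A call has 1 to 10 rows; each row is the pose to reach, as a shift and turn from the pose measured when the call began, along the tool's axes at that moment; what a row does not reach only later rows make up. A row lasts 1/10 s, in which the tool goes at most 50 mm and 8.59 degrees, less where a joint would pass 70% of its speed; a pose out of reach is approached as far as the arm can. A call with a gripper value outside its range is refused whole. The fingers move at their own pace and stop on an object; the grip force is fixed at half the most. Time passes only in rows, so rows that repeat a pose let the fingers close. It gives the time, the measured TCP pose, the force and the opening at its end, in the units of the state.
- bot.get_obs(): the state, without advancing time (a new reading comes with each control period).
- bot.capture(name): name is "scene" or "side" or "wrist"; returns a dict with "frame" (384x512x3 uint8, blue, green, red), "K" (3x3 intrinsics, pixels), "k1" (the pictures are not rectified: a ray, as slopes to the right and down, at radius r is drawn at 1 + k1 r^2 times it, then the intrinsics apply), "origin" and "orientation" of the camera in the world; the wrist camera has in their place "T_tool_cam" (4x4, takes a point from camera to tool coordinates, whose origin is the TCP and whose axes are the tool frame's). Camera axes: x right, y down, z forward; pixel columns grow to the right and rows downward; lengths in mm; the calibration is good to about 2 mm. A picture is of the moment at which its call begins: read the wrist's pose just before it. There is no depth.
- bot.close_job(): hands the job in, once; it reports no verdict.
The state is a dict: "time": time; "joint_positions": joint angles; "dq": joint speeds; "tau": joint torques, N m; "tool_pos": TCP position; "tcp_rot": TCP orientation; "contact_force": force on the tool from outside, world axes, zero at the start; "moment": the same for the moment, N m; "grip_width": finger opening in mm.
Only numpy, scipy, OpenCV 4.12 (cv2) and the standard library are available. Lean on these libraries where they do the work, as an engineer would, in place of code of your own. Each camera call takes 0.05 s, during which the arm holds its last target.

TASK

Slide the price card stand along the counter, without lifting it, until its foot stands wholly on the cork mat and roughly square with it. Then take the spring clip off its rail by squeezing its tails, bring it to the stand and finish holding it squeezed wide open astride the middle of the card's top edge, one jaw on each side and neither touching the card, so that I can slip an offer ticket in: do not let go at the end. Do not knock over the stand, drop the clip, or disturb the pastry box, the flower jar and the bell.

Things in the scene. Friction and masses are not known exactly. Their poses are not given: they have to be found in the camera images.
- mat: Thin flat cork mat lying flush on the counter (1 mm, no obstacle), 120 mm along its x by 160 mm along its y. Origin at its centre, z up. x points roughly away from the robot.
- stand: Loose price card stand, about 0.45 kg: wooden foot 80 (x) by 120 (y) by 30 mm high; in its middle an upright white card 3 mm thick (x), 110 mm wide (y), rising to 105 mm above the counter. Origin at the centre of the foot's underside, z up; x is normal to the card, roughly away from the robot. Starts 125 to 170 mm nearer the robot than the mat; slides with ordinary friction.
- card_top (a point): Middle of the card's top edge, 105 mm above the stand's origin; axes as the stand's.
- rail: Fixed clip rail: dark wooden bar 60 mm (x) by 120 mm (y) by 20 mm high, with an upright aluminium plate 3 mm thick (x), 110 mm wide (y), up to 65 mm above the counter. Origin at the centre of its underside, x normal to the plate. To the left or the right of the work.
- clip: Loose dark steel spring clip, 60 g, clamped upright on the rail's plate, jaws down, tails up: two mirror-image levers on a pivot along y, squeezed along x. This body is the -x lever; origin on the pivot, 20 mm above the plate's top edge (85 mm above the counter). When squeezed evenly each lever turns half the joint angle, so this frame tips by that half.
- clip_lever (a joint): Opening angle between the clip's levers, rad: 0 with the jaws 3 mm apart (clamped on the rail's plate), 0.5 at the stop (tips 21 mm apart). A spring closes it: about 5 N on the tail rods starts to open it, about 10 N reaches the stop; 20 to 25 N holds it firmly against the stop.
- tail_a (a point): Centre of the rolled rod (5 mm radius, 40 mm long in y) that ends the tail on the clip's -x side, 32 mm above the pivot and 19 mm out in x. The two rods measure 48 mm over their outsides closed, 31 mm at the stop, then centred about 36 mm above the pivot. Tails slope in below them: fingertips may reach 20 mm below the rods' centres.
- tail_b (a point): The same on the clip's +x side.
- jaw_a (a point): Tip of the jaw on the clip's -x side: bottom of its inner face, mid-width, 37 mm below the pivot (36 mm at the stop). Jaws are 40 mm wide in y and 5 mm thick; above their gripping faces the throat is open up to 5 mm below the pivot.
- jaw_b (a point): The same for the jaw on the clip's +x side.
- pastry_box: Loose clear box of buns, 120 by 150 by 60 mm high, origin under its centre. Leave alone.
- flower_jar: Loose glass jar with flowers, 68 mm across, 170 mm high with the flowers, origin under its centre. Leave alone.
- bell: Loose steel counter bell, 80 mm across, 53 mm high, origin under its centre. Leave alone.
There are look-alikes about, which are no part of the job. Leave any purple look-alike of the stand alone.

How it is judged (in metres and radians):
On the way, in this order (a step that is already met when the one before it is completed fails the run):
1. the stand's foot stands on the mat, upright and at rest, the clip still on its rail (x of stand in the frame of mat between -0.025 and 0.025 m and y of stand in the frame of mat between -0.025 and 0.025 m and angle between the x axis of stand and the x axis of mat, either way round below 0.45 rad and angle between stand's own z axis and vertical below 0.06 rad and linear speed of stand below 0.02 m/s and distance of clip from where it was at the start of the episode below 0.03 m), for 0.2 s.
2. the clip, squeezed open between the fingers, is lifted off the rail (value of joint clip_lever above 0.3 rad and contact force between the fingers and clip above 2 N and distance of clip from where it was at the start of the episode above 0.04 m and height (world z) of clip above 0.095 m), for 0.1 s.
At the end, for the whole second after the job is handed in: Stand at rest on the mat (25 mm each way, 0.45 rad); clip held still by the fingers, open beyond 0.33 rad, one jaw tip each side of the card (3 mm or more off its mid-plane), 5 to 28 mm below its top edge, within 30 mm of the middle; clip and fingers not touching the stand (x of stand in the frame of mat between -0.025 and 0.025 m and y of stand in the frame of mat between -0.025 and 0.025 m and angle between the x axis of stand and the x axis of mat, either way round below 0.45 rad and angle between stand's own z axis and vertical below 0.06 rad and linear speed of stand below 0.02 m/s and value of joint clip_lever above 0.33 rad and ((x of jaw_a in the frame of card_top below -0.003 m and x of jaw_b in the frame of card_top above 0.003 m) or (x of jaw_a in the frame of card_top above 0.003 m and x of jaw_b in the frame of card_top below -0.003 m)) and z of jaw_a in the frame of card_top between -0.028 and -0.005 m and y of jaw_a in the frame of card_top between -0.03 and 0.03 m and z of jaw_b in the frame of card_top between -0.028 and -0.005 m and y of jaw_b in the frame of card_top between -0.03 and 0.03 m and contact force between the fingers and clip above 2 N and contact force between each of clip, the fingers and stand below 0.2 N and linear speed of clip below 0.03 m/s); the arm keeps its last pose, push and grip.
It fails at once if the stand is lifted off the counter (height (world z) of stand above 0.015 m).
It fails at once if the stand is tipped over (angle between stand's own z axis and vertical above 0.4 rad).
It fails at once if the clip is dropped (height (world z) of clip below 0.05 m).
It fails at once if the pastry box, flower jar or bell is disturbed (moved 30 mm) (distance of any of pastry_box, flower_jar, bell from where it was at the start of the episode above 0.03 m).
It also fails if it takes over 56 s, if anything falls off the work surface, if the arm or the gripper's body presses on something with over 40 N, if the wrist force passes 120 N, or if a joint passes its speed limit or range.

## Working session

There is one attempt and no reset: what is moved stays moved. The work goes in short steps, Python scripts to look and compute and a tool call to move; the robot and the scene stay as the last step left them, time stands still between calls to the robot, and variables do not carry over. Pictures are saved under pics/ and viewed, and the job is handed in when it is done.

Besides the shell and the picture viewer there is one more tool, called after "Emit:" as name(argument=value, ...), one argument or row to a line, values as JSON. arm_command: Moves the arm, as the interface text tells. Its arguments: {"type":"object","properties":{"moves":{"type":"array"}},"required":["moves"]}

```bash
mkdir -p pics; ls; python3 - <<'E'
from plant import bot
import cv2
o=bot.get_obs(); print(o)
for n in ["scene","side","wrist"]:
    c=bot.capture(n); cv2.imwrite(f"pics/{n}0.png",c["frame"])
    print({k:v for k,v in c.items() if k!="frame"})
E
```

```text
pics
{'time': 0.0, 'joint_positions': array([ 1.03300562e+00,  3.42699835e-01,  1.52502706e+00, -2.33348550e-05,
        1.27539365e+00, -1.45971588e-01]), 'dq': array([-0.00103882,  0.00067321,  0.00117637,  0.00091062, -0.00025251,
        0.00059091]), 'tau': array([-1.45113434e-03, -4.31243384e+01, -2.44214219e+01,  7.14876596e-02,
        5.58739551e-02, -1.36021331e-04]), 'tool_pos': array([200.37687376, 485.10294387, 404.05312886]), 'tcp_rot': array([-1.70216479,  1.56926826, -2.0939771 ]), 'contact_force': array([0.68705787, 0.50489765, 0.30652392]), 'moment': array([-0.0145646 , -0.01326891, -0.03236247]), 'grip_width': 91.48912529903045}
{'K': array([[386.89178538,   0.        , 261.19689791],
       [  0.        , 386.89178538, 187.80553358],
       [  0.        ,   0.        ,   1.        ]]), 'k1': -0.11215820623845615, 'origin': array([1150.99778878,  290.17100059, 1049.79760645]), 'orientation': array([-2.47338732e+00,  6.04672787e-04,  2.06116198e+00])}
{'K': array([[346.77355684,   0.        , 250.3754786 ],
       [  0.        , 346.77355684, 192.43247679],
       [  0.        ,   0.        ,   1.        ]]), 'k1': 0.01262332245275011, 'origin': array([  49.00652823, -611.12328987,  808.58351037]), 'orientation': array([-2.32679918, -0.01833643, -0.67585679])}
{'K': array([[330.59577534,   0.        , 254.27105785],
       [  0.        , 330.59577534, 193.03530957],
       [  0.        ,   0.        ,   1.        ]]), 'k1': 0.03370354660291437, 'T_tool_cam': array([[-1.08655889e-03, -2.87493434e-01,  9.57781992e-01,
         2.03036745e+01],
       [ 9.99999176e-01, -9.66646570e-04,  8.44298034e-04,
         1.59848133e+00],
       [ 6.83106536e-04,  9.57782121e-01,  2.87494248e-01,
        -7.86748681e+01],
       [ 0.00000000e+00,  0.00000000e+00,  0.00000000e+00,
         1.00000000e+00]])}
```

View pics/scene0.png

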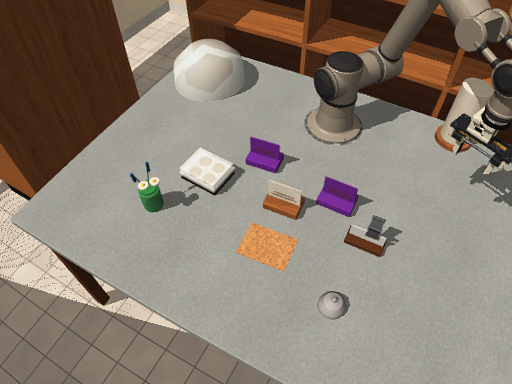

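View pics/side0.png

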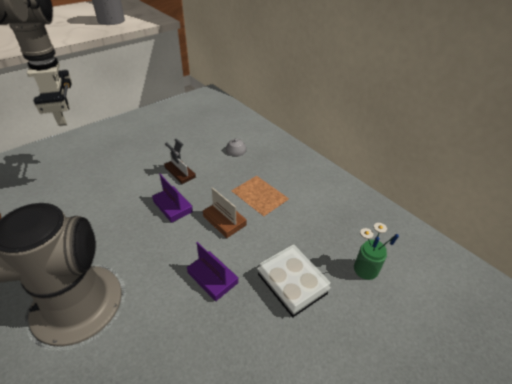

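View pics/wrist0.png

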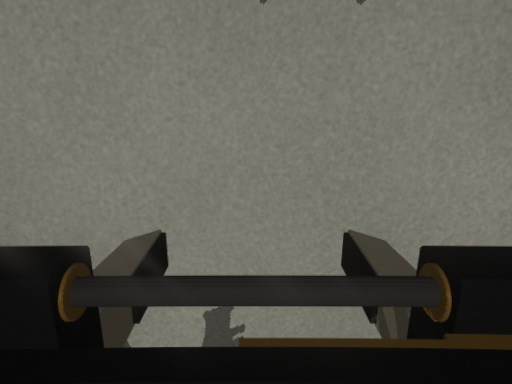

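The stand with the white card and brown foot is at scene (283,200) and side (225,213). The purple look-alikes at scene (264,155) and (337,197) are excluded. I can also see the mat at (268,246), the rail and clip at (367,236), and the bell at (333,304).

```bash
cat > h.py <<'E'
import numpy as np, cv2
from scipy.spatial.transform import Rotation as R
from plant import bot
def pose(c,o=None):
    if "origin" in c: return R.from_euler('xyz',c["orientation"]).as_matrix(), np.array(c["origin"])
    Rt=R.from_euler('xyz',o["tcp_rot"]).as_matrix(); T=c["T_tool_cam"]
    return Rt@T[:3,:3], Rt@T[:3,3]+o["tool_pos"]
def ray(c,uv,o=None):
    Rc,t=pose(c,o); K=c["K"]
    p=np.array([(uv[0]-K[0,2])/K[0,0],(uv[1]-K[1,2])/K[1,1]]); q=p.copy()
    for _ in range(20): q=p/(1+c["k1"]*(q@q))
    return t, Rc@np.array([q[0],q[1],1])
def atz(c,uv,z,o=None):
    t,d=ray(c,uv,o); return t+d*(z-t[2])/d[2]
def proj(c,P,o=None):
    Rc,t=pose(c,o); q=(np.atleast_2d(P)-t)@Rc; q=q[:,:2]/q[:,2:]
    r=(q**2).sum(1,keepdims=True); q=q*(1+c["k1"]*r); K=c["K"]
    return np.c_[q[:,0]*K[0,0]+K[0,2], q[:,1]*K[1,1]+K[1,2]]
def crop(fr,x0,y0,x1,y1,s,name):
    im=cv2.resize(fr[y0:y1,x0:x1],None,fx=s,fy=s,interpolation=cv2.INTER_CUBIC)
    for x in range((x0+9)//10*10,x1,10):
        cv2.line(im,((x-x0)*s,0),((x-x0)*s,6),(0,0,255),1); cv2.putText(im,str(x),((x-x0)*s+2,16),0,.35,(0,0,255),1)
    for y in range((y0+9)//10*10,y1,10):
        cv2.line(im,(0,(y-y0)*s),(6,(y-y0)*s),(0,0,255),1); cv2.putText(im,str(y),(8,(y-y0)*s+4),0,.35,(0,0,255),1)
    cv2.imwrite(name,im)
def box(cx,cy,yaw,lx,ly,z):
    a=np.array([[-1,-1],[1,-1],[1,1],[-1,1]])*[lx/2,ly/2]
    c,s=np.cos(yaw),np.sin(yaw)
    return np.c_[a@np.array([[c,s],[-s,c]])+[cx,cy],np.full(4,z)]
E
python3 - <<'E'
from h import *
f=cv2.imread("pics/scene0.png"); crop(f,225,170,395,275,4,"pics/sc1.png")
f=cv2.imread("pics/side0.png"); crop(f,145,130,295,245,5,"pics/si1.png")
E
```

```text
(no output)
```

View pics/sc1.png

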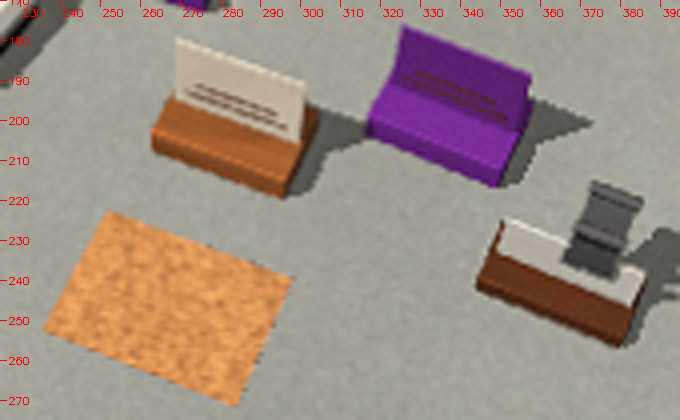

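View pics/si1.png

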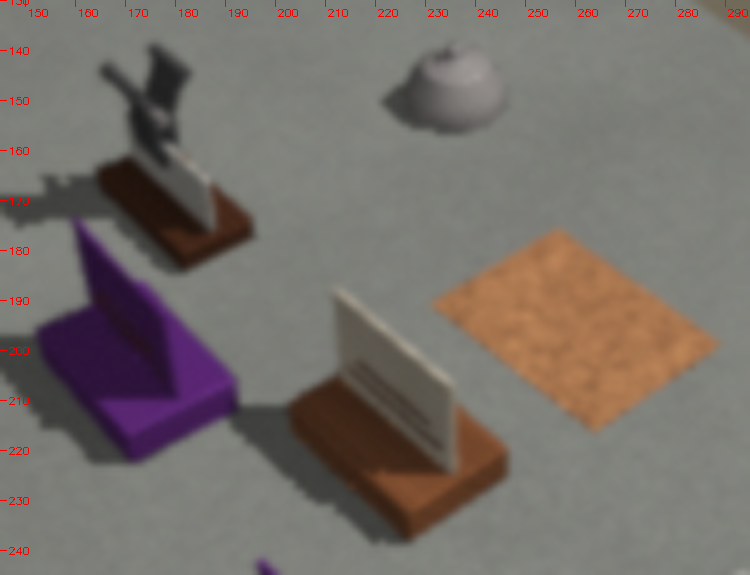

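```bash
cat > fit.py <<'E'
from h import *
from scipy.optimize import least_squares
cs,cd=bot.capture("scene"),bot.capture("side")
def fit(name,model,obs,x0):
    # model: dict key-> local pt ; obs list of (cam,key,uv)
    def res(p):
        c,s=np.cos(p[2]),np.sin(p[2]); r=[]
        for cam,k,uv in obs:
            l=np.array(model[k]); P=[p[0]+c*l[0]-s*l[1],p[1]+s*l[0]+c*l[1],l[2]]
            r+=list(proj(cam,P)[0]-uv)
        return np.array(r)
    r=least_squares(res,x0,x_scale=[10,10,.1],loss='soft_l1')
    print(name,r.x.round(3),'res',res(r.x).round(1).tolist()); return r.x
if __name__=="__main__":
    S,D=cs,cd
    print([atz(S,(268,246),0).round(),atz(D,(260,196),0).round()])
    m={k:(x*60,y*80,1) for k,x,y in [('pp',1,1),('pm',1,-1),('mp',-1,1),('mm',-1,-1)]}
    fit('mat',m,[(S,'mm',(252,222.75)),(S,'mp',(298.25,239.75)),(S,'pp',(284.5,271.5)),(S,'pm',(235.75,252.5)),
      (D,'pp',(257,175.6)),(D,'pm',(288.6,199)),(D,'mm',(264.4,216.4)),(D,'mp',(231.4,191))],[600,0,0])
    s={}
    for n,z in [('b',0),('t',30)]:
        for k,x,y in [('pp',1,1),('pm',1,-1),('mp',-1,1),('mm',-1,-1)]: s[n+k]=(x*40,y*60,z)
    s['cp']=(0,55,105); s['cm']=(0,-55,105)
    fit('stand',s,[(S,'bpm',(263.25,207.75)),(S,'bpp',(296,219.5)),(S,'tpm',(263,203.25)),(S,'tpp',(297,215)),(S,'cm',(268.75,179.5)),(S,'cp',(301.25,191)),
      (D,'bmm',(227,238.6)),(D,'tmm',(227,233)),(D,'tmp',(203,210.6)),(D,'bmp',(203.6,215.6)),(D,'tpm',(246.6,221)),(D,'bpm',(246.4,225)),(D,'cp',(211.6,187.6)),(D,'cm',(236,206.4))],[450,0,0])
    s={}
    for n,z in [('b',0),('t',20)]:
        for k,x,y in [('pp',1,1),('pm',1,-1),('mp',-1,1),('mm',-1,-1)]: s[n+k]=(x*30,y*60,z)
    s['cp']=(0,55,65); s['cm']=(0,-55,65)
    r=fit('rail',s,[(S,'bpm',(344,242)),(S,'bpp',(380.5,256.75)),(S,'cm',(350.75,224.5)),(S,'cp',(386.25,237.5)),
      (D,'bmm',(181.8,184.2)),(D,'bpm',(195.8,177.4)),(D,'tmp',(164.4,164)),(D,'cm',(187.4,167))],[600,200,0])
    print('tail rods -x', atz(S,(373,215.5),122),atz(S,(385.5,221.2),122),'mid',atz(S,(379.2,218.4),122), '+x mid', atz(S,(375.5,229),122))
    for n,uv in [('bell',(333,306)),('purple',(337,205)),('box',(207,172)),('jar',(151,205))]: print(n,atz(S,uv,0).round())
E
python3 fit.py
```

```text
[array([613.,  26.,   0.]), array([612.,  15.,   0.])]
mat [6.15035e+02 2.28450e+01 7.70000e-02] res [-0.7, -0.4, -0.5, -0.2, -0.9, 0.1, -0.7, -0.1, -1.2, -0.6, 0.2, -0.9, -1.1, -0.6, -1.0, -0.7]
stand [ 4.5103e+02 -2.0050e+00  8.3000e-02] res [-1.6, 0.5, -0.4, 0.7, -1.3, -0.3, -0.7, -0.0, -0.6, 0.6, -0.3, -0.0, -0.2, 0.2, -0.5, -0.8, -1.8, -0.4, -1.6, 1.2, 0.0, -2.5, 0.1, 0.0, -0.7, -0.3, -0.6, 0.3]
rail [4.60003e+02 2.85926e+02 5.40000e-02] res [-1.2, 0.7, -0.7, -0.0, 0.2, 0.1, -0.2, 0.0, -0.1, 0.5, 0.2, -0.1, -2.0, -0.4, -1.3, -1.2]
tail rods -x [442.50749566 281.27000075 122.        ] [444.56370355 320.19964756 122.        ] mid [443.78046741 300.72716523 122.        ] +x mid [483.90086718 302.34229817 122.        ]
bell [699. 278.   0.]
purple [365. 158.   0.]
box [ 448. -306.    0.]
jar [ 660. -394.    0.]
```

```bash
cat > go.py <<'E'
from h import *
import sys
def go(x,y,ztip,ang):
    """tip-centre target world, jaw axis angle (world, mod pi); prints shift cm, turn deg"""
    o=bot.get_obs(); M=R.from_euler('xyz',o["tcp_rot"]).as_matrix()
    d=np.array([x,y,ztip+178])-o["tool_pos"]; s=M.T@d/10
    a=np.arctan2(M[1,1],M[0,1]); t=-((ang-a+np.pi/2)%np.pi-np.pi/2)
    print('t',round(o["time"],2),'tcp',o["tool_pos"].round(1),'jaw ang',round(a,3),'toolx',M[:,0].round(3),'q6',o["joint_positions"][5].round(2),'F',o["contact_force"].round(1),'w',round(o["grip_width"],1))
    print('SHIFT cm',s.round(2),'TURN deg',np.degrees(t).round(1))
if __name__=="__main__": go(*[float(v) for v in sys.argv[1:]])
E
python3 go.py 451 -2 226 0.083
```

```text
t 0.25 tcp [200.4 485.2 404.4] jaw ang 1.179 toolx [-0.    -0.001 -1.   ] q6 -0.15 F [ 0.  -0.9  0.3] w 92.1
SHIFT cm [  0.06 -35.46  41.76] TURN deg 62.8
```

Emit:
arm_command(
  moves=[
    [0,-3.5,4.1,6.2,1],
    [0,-7,8.3,12.5,1],
    [0,-10.6,12.5,18.8,1],
    [0,-14.2,16.7,25,1],
    [0,-17.7,20.8,31.4,1],
    [0,-21.3,25,37.6,1],
    [0,-24.8,29.2,44,1],
    [0,-28.4,33.4,50.2,1],
    [0,-31.9,37.6,56.5,1],
    [0,-35.4,41.7,62.8,1],
  ],
)

```text
time: 1.25
tool_pos: [429.5, 38.5, 404.8]
tcp_rot: [0.442, 1.57, -1.051]
contact_force: [1.1, 1.1, 0.4]
grip_width: 91.6
```

```bash
python3 go.py 451 -2 110 0.083; python3 - <<'E'
from h import *
c=bot.capture("wrist"); cv2.imwrite("pics/w1.png",c["frame"])
E
```

```text
t 1.25 tcp [429.5  38.5 404.8] jaw ang 0.078 toolx [ 0. -0. -1.] q6 -0.17 F [1.1 1.1 0.4] w 91.6
SHIFT cm [11.68  1.82  4.2 ] TURN deg -0.3
```

View pics/w1.png

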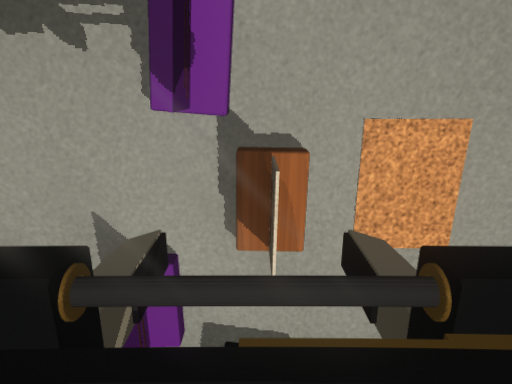

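The wrist view shows the foot top at about (236..308, 150..250), the card edge at (277,158)-(274,275), and the mat corners at (363,118), (471,120), (451,248) and (355,244).

```bash
python3 - <<'E'
from h import *
o=bot.get_obs(); c=bot.capture("wrist")
crop(c["frame"],220,110,480,280,3,"pics/w1c.png")
p=[atz(c,u,30,o)[:2] for u in [(237,150),(308,150),(304,251),(236,250)]]; print('foot',np.round(p),np.mean(p,0))
p=[atz(c,u,1,o)[:2] for u in [(363,118),(471,120),(451,248),(355,244)]]; print('mat',np.round(p),np.mean(p,0))
print('card', atz(c,(277,158),105,o),atz(c,(274,275),105,o))
for n,M in [('stand',box(451,-2,.083,80,120,30)),('mat',box(615,23,.077,120,160,1)),('card',box(451,-2,.083,3,110,105))]: print(n,proj(c,M,o).round().tolist())
E
```

```text
foot [[414.  52.]
 [490.  57.]
 [499. -63.]
 [419. -67.]] [455.40915475  -5.03854628]
mat [[553.  93.]
 [673.  98.]
 [689. -60.]
 [568. -63.]] [620.57602866  17.01479186]
card [451.1495546   60.29447908 105.        ] [458.17022578 -52.46614343 105.        ]
stand [[234.0, 249.0], [302.0, 248.0], [305.0, 146.0], [230.0, 147.0]]
mat [[350.0, 243.0], [446.0, 242.0], [470.0, 111.0], [361.0, 113.0]]
card [[269.0, 279.0], [272.0, 279.0], [273.0, 166.0], [269.0, 166.0]]
```

View pics/w1c.png

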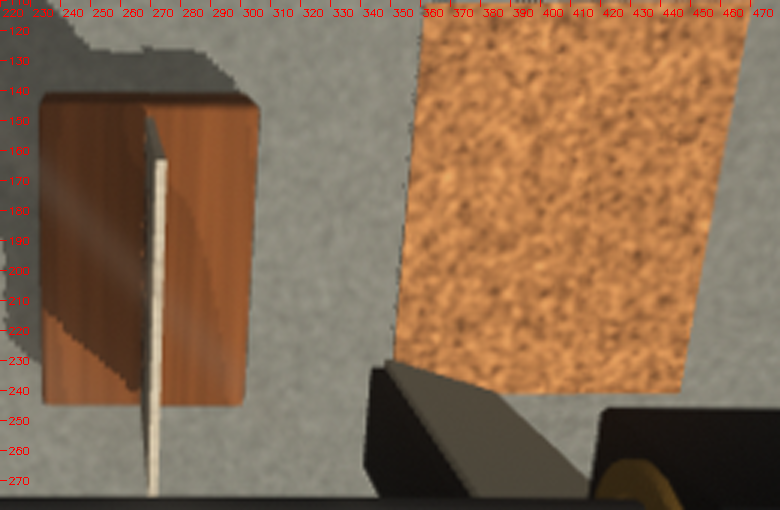

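```bash
python3 go.py 452 -3 55 0.083
```

```text
t 1.35 tcp [431.2  36.  404.5] jaw ang 0.074 toolx [ 0.001 -0.002 -1.   ] q6 -0.17 F [0.5 0.7 0. ] w 91.8
SHIFT cm [17.16  1.77  4.  ] TURN deg -0.5
```

Emit:
arm_command(
  moves=[
    [0,1.8,4,-0.5,1],
    [4,1.8,4,-0.5,1],
    [8,1.8,4,-0.5,1],
    [12,1.8,4,-0.5,1],
    [15,1.8,4,-0.5,1],
    [17.2,1.8,4,-0.5,1],
    [17.2,1.8,4,-0.5,1],
  ],
)

```text
time: 2.05
tool_pos: [451.1, -2.1, 230.3]
tcp_rot: [-1.456, 1.566, -2.943]
contact_force: [0.1, 0.6, 0.9]
grip_width: 91.8
```

```bash
python3 go.py 451 -3 55 0.083; python3 - <<'E'
from h import *
o=bot.get_obs(); c=bot.capture("wrist"); cv2.imwrite("pics/w2.png",c["frame"])
c=bot.capture("side");crop(c["frame"],145,100,295,245,5,"pics/si2.png")
E
```

```text
t 2.05 tcp [451.1  -2.1 230.3] jaw ang 0.084 toolx [-0.005 -0.001 -1.   ] q6 -0.26 F [0.1 0.6 0.9] w 91.8
SHIFT cm [-0.27 -0.02  0.09] TURN deg 0.0
```

View pics/w2.png

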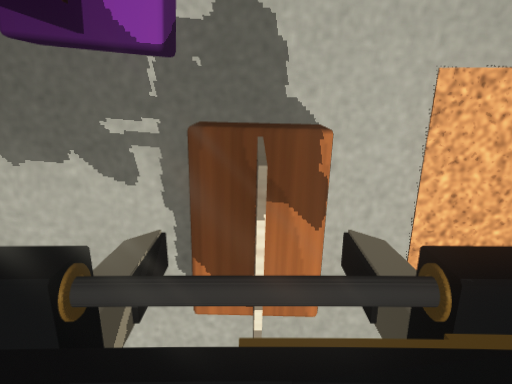

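View pics/si2.png

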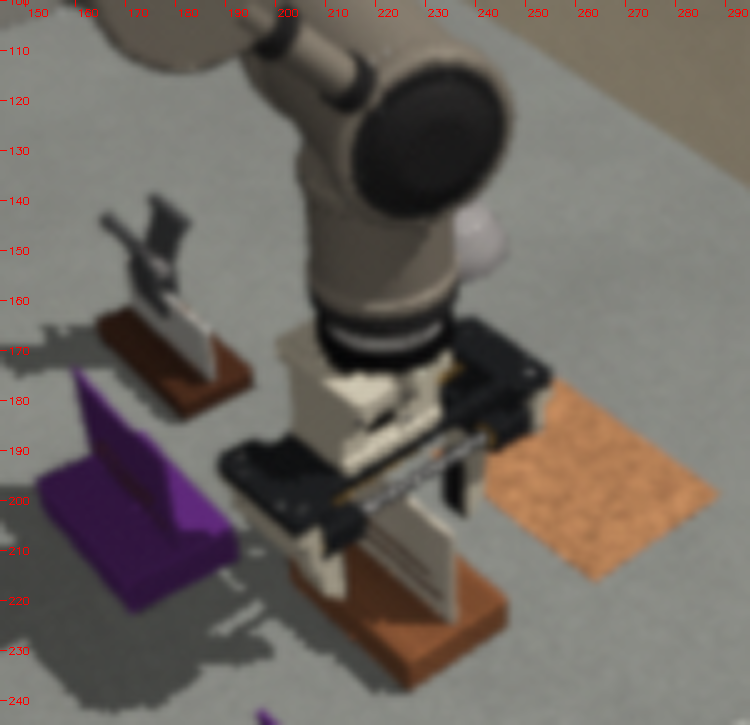

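The card at wrist (262,137)-(257,335) is centred between the fingers, so I'm closing on it.

Emit:
arm_command(
  moves=[
    [0,0,0,0,0],
    [0,0,0,0,0],
    [0,0,0,0,0],
    [0,0,0,0,0],
    [0,0,0,0,0],
    [0,0,0,0,0],
    [0,0,0,0,0],
    [0,0,0,0,0],
  ],
)

```text
time: 2.95
tool_pos: [452.4, -2.5, 232.9]
tcp_rot: [0.148, 1.569, -1.339]
contact_force: [0.1, -0.4, -0.2]
grip_width: 32.1
```

```bash
python3 go.py 615 23 55 0.077; python3 - <<'E'
from h import *
c=bot.capture("wrist"); cv2.imwrite("pics/w3.png",c["frame"])
E
```

```text
t 2.95 tcp [452.4  -2.5 232.9] jaw ang 0.083 toolx [ 0.    -0.002 -1.   ] q6 -0.26 F [ 0.1 -0.4 -0.2] w 32.1
SHIFT cm [-0.   16.42 -1.18] TURN deg 0.4
```

View pics/w3.png

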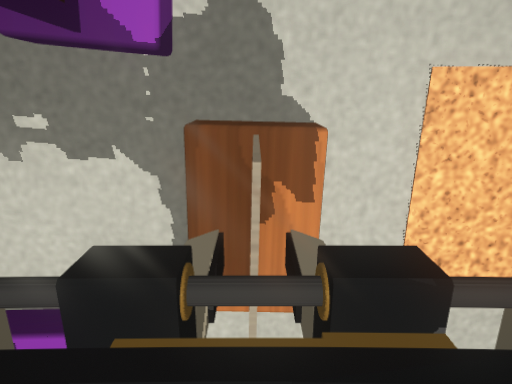

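Emit:
arm_command(
  moves=[
    [0,0,0,0,0],
    [0,0,0,0,0],
    [0,0,0,0,0],
    [0,0,0,0,0],
    [0,0,0,0,0],
    [0,0,0,0,0],
  ],
)

```text
time: 3.6
tool_pos: [452.2, -2.4, 232.8]
tcp_rot: [-0.191, 1.569, -1.678]
contact_force: [-1.1, -0.3, -1.5]
grip_width: 3.2
```

```bash
python3 go.py 615 23 55 0.077; python3 - <<'E'
from h import *
o=bot.get_obs(); c=bot.capture("wrist"); crop(c["frame"],150,50,512,345,2,"pics/w4.png")
for n,M in [('stand',box(451,-2,.083,80,120,30)),('mat',box(615,23,.077,120,160,1)),('card',box(451,-2,.083,3,110,105))]: print(n,proj(c,M,o).round().tolist())
E
```

```text
t 3.6 tcp [452.2  -2.4 232.8] jaw ang 0.083 toolx [-0.    -0.002 -1.   ] q6 -0.26 F [-1.1 -0.3 -1.5] w 3.2
SHIFT cm [-0.03 16.44 -1.18] TURN deg 0.4
stand [[191.0, 318.0], [314.0, 318.0], [326.0, 130.0], [178.0, 130.0]]
mat [[396.0, 302.0], [566.0, 306.0], [646.0, 67.0], [431.0, 70.0]]
card [[248.0, 424.0], [255.0, 424.0], [255.0, 169.0], [246.0, 169.0]]
```

View pics/w4.png

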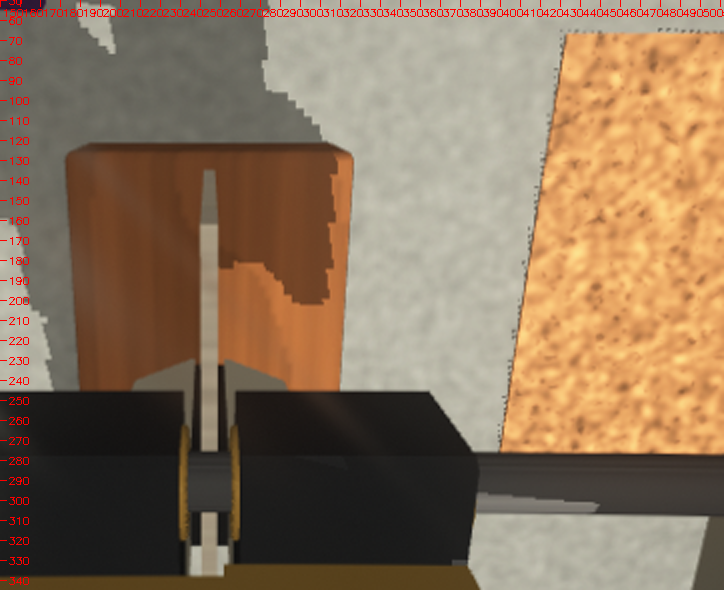

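The grip reads 3.2 mm on the card. The stand and mat projections agree with the fit to about 3 mm, so I'm dragging now.

Emit:
arm_command(
  moves=[
    [0,0.8,-0.05,0,0],
    [0,2.2,-0.15,0,0],
    [0,4,-0.3,0,0],
    [0,6,-0.4,0,0],
    [0,8,-0.6,0.1,0],
    [0,10,-0.7,0.2,0],
    [0,12,-0.9,0.3,0],
    [0,14,-1,0.4,0],
    [0,15.6,-1.1,0.4,0],
    [0,16.4,-1.2,0.4,0],
  ],
)

```text
time: 4.65
tool_pos: [615.2, 23.3, 232.6]
tcp_rot: [-0.658, 1.568, -2.152]
contact_force: [-5.2, -1.2, 4.6]
grip_width: 3.2
```

Emit:
arm_command(
  moves=[
    [0,0,0,0,0],
    [0,0,0,0,0],
    [0,0,0,0,0],
  ],
)

```text
time: 4.95
tool_pos: [615.1, 23.2, 232.6]
tcp_rot: [-0.26, 1.569, -1.755]
contact_force: [2.0, -0.7, -1.2]
grip_width: 2.4
```

```bash
python3 go.py 615 23 55 0.077; python3 - <<'E'
from h import *
o=bot.get_obs(); c=bot.capture("wrist"); cv2.imwrite("pics/w5.png",c["frame"])
c=bot.capture("side");crop(c["frame"],165,80,315,225,5,"pics/si5.png")
E
```

```text
t 4.95 tcp [615.1  23.2 232.6] jaw ang 0.076 toolx [-0.    -0.002 -1.   ] q6 -0.16 F [ 2.  -0.7 -1.2] w 2.4
SHIFT cm [-0.04 -0.01  0.02] TURN deg -0.0
```

View pics/w5.png

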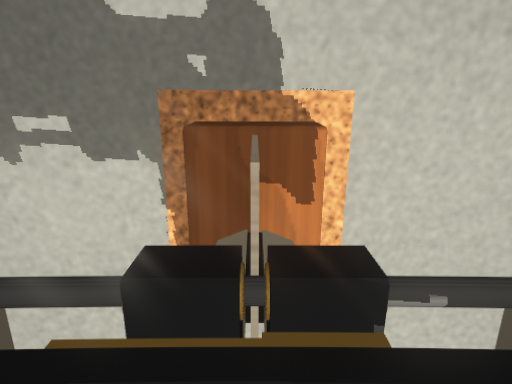

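View pics/si5.png

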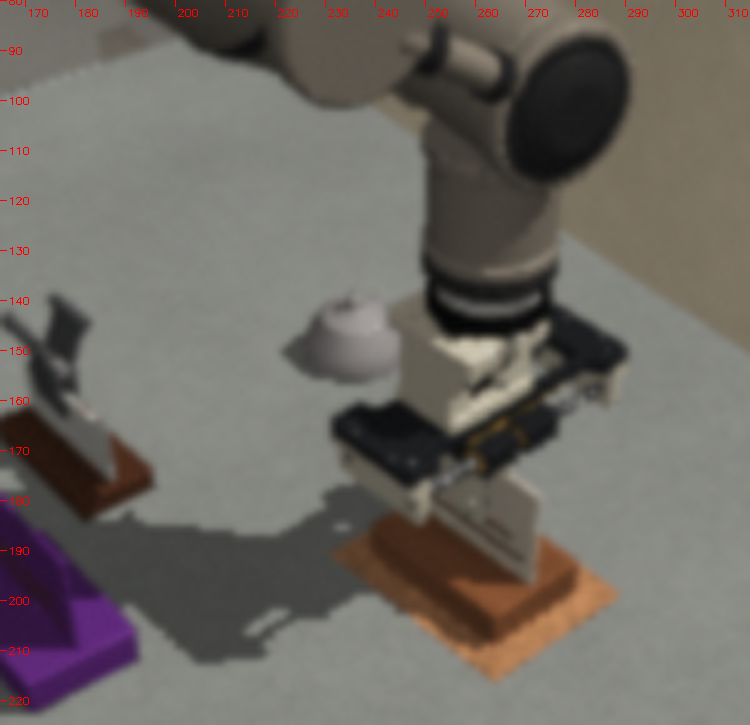

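The foot is centred on the mat: mat edges at x 159..354, foot at 184..327. Releasing and lifting.

Emit:
arm_command(
  moves=[
    [0,0,0,0,1],
    [0,0,0,0,1],
    [0,0,0,0,1],
    [0,0,0,0,1],
    [-2,0,0,0,1],
    [-5,0,0,0,1],
    [-9,0,0,0,1],
    [-13,0,0,0,1],
    [-17,0,0,0,1],
    [-17,0,0,0,1],
  ],
)

```text
time: 6.05
tool_pos: [615.7, 23.6, 409.3]
tcp_rot: [1.226, 1.56, -0.268]
contact_force: [1.0, -0.9, 0.4]
grip_width: 78.6
```

Emit:
arm_command(
  moves=[
    [0,0,0,0,1],
    [0,0,0,0,1],
  ],
)

```text
time: 6.25
tool_pos: [615.6, 23.6, 409.1]
tcp_rot: [1.222, 1.559, -0.272]
contact_force: [0.5, 0.4, -0.1]
grip_width: 90.6
```

```bash
python3 go.py 461 300 226 0.054; python3 - <<'E'
from h import *
o=bot.get_obs(); c=bot.capture("wrist"); crop(c["frame"],150,70,400,290,3,"pics/w6.png")
for n,M in [('stand',box(615,23,.077,80,120,30)),('mat',box(615,23,.077,120,160,1)),('card',box(615,23,.077,3,110,105))]: print(n,proj(c,M,o).round().tolist())
c=bot.capture("scene"); crop(c["frame"],225,170,395,275,4,"pics/sc6.png")
E
```

```text
t 6.25 tcp [615.6  23.6 409.1] jaw ang 0.077 toolx [ 0.011 -0.003 -1.   ] q6 -0.16 F [ 0.5  0.4 -0.1] w 90.6
SHIFT cm [  0.26 -13.31 -28.74] TURN deg 1.3
stand [[216.0, 219.0], [285.0, 219.0], [288.0, 112.0], [212.0, 112.0]]
mat [[203.0, 225.0], [298.0, 225.0], [303.0, 92.0], [196.0, 92.0]]
card [[249.0, 243.0], [252.0, 243.0], [251.0, 124.0], [248.0, 124.0]]
```

View pics/w6.png

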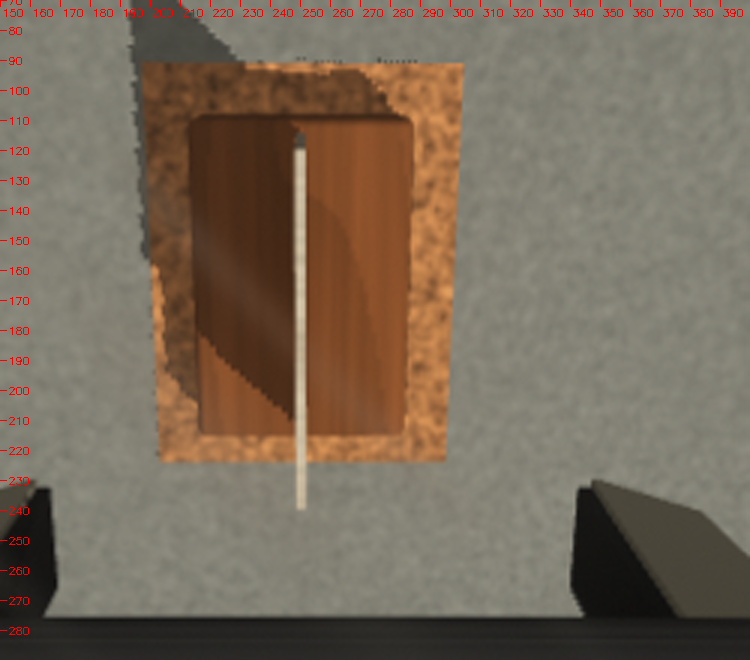

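View pics/sc6.png

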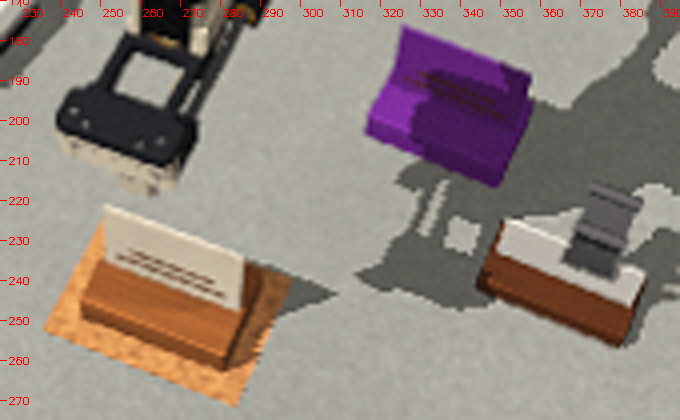

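The stand sits square on the mat. Next, over to the clip.

Emit:
arm_command(
  moves=[
    [0,-1.9,-4.1,0.2,1],
    [0,-3.8,-8.2,0.4,1],
    [0,-5.7,-12.3,0.6,1],
    [0,-7.6,-16.4,0.8,1],
    [0,-9.5,-20.5,1,1],
    [0,-11.4,-24.6,1.2,1],
    [0,-13.3,-28.7,1.3,1],
    [0,-13.3,-28.7,1.3,1],
    [0,-13.3,-28.7,1.3,1],
    [0,-13.3,-28.7,1.3,1],
  ],
)

```text
time: 7.35
tool_pos: [461.6, 298.9, 405.3]
tcp_rot: [1.061, 1.562, -0.456]
contact_force: [0.5, 0.4, 0.3]
grip_width: 92.0
```

```bash
python3 go.py 461 300 140 0.054; python3 - <<'E'
from h import *
o=bot.get_obs(); c=bot.capture("wrist"); crop(c["frame"],150,70,400,290,3,"pics/w7.png")
for n,M in [('rail',box(460,286,.054,60,120,20)),('plate',box(460,286,.054,3,110,65)),('rods',box(460,300,.054,38,40,122))]: print(n,proj(c,M,o).round().tolist())
E
```

```text
t 7.35 tcp [461.6 298.9 405.3] jaw ang 0.053 toolx [ 0.008 -0.004 -1.   ] q6 0.39 F [0.5 0.4 0.3] w 92.0
SHIFT cm [ 8.73 -0.11 -0.15] TURN deg -0.0
rail [[225.0, 227.0], [275.0, 226.0], [277.0, 124.0], [222.0, 124.0]]
plate [[248.0, 239.0], [251.0, 239.0], [251.0, 133.0], [248.0, 133.0]]
rods [[228.0, 214.0], [272.0, 214.0], [273.0, 168.0], [226.0, 168.0]]
```

View pics/w7.png

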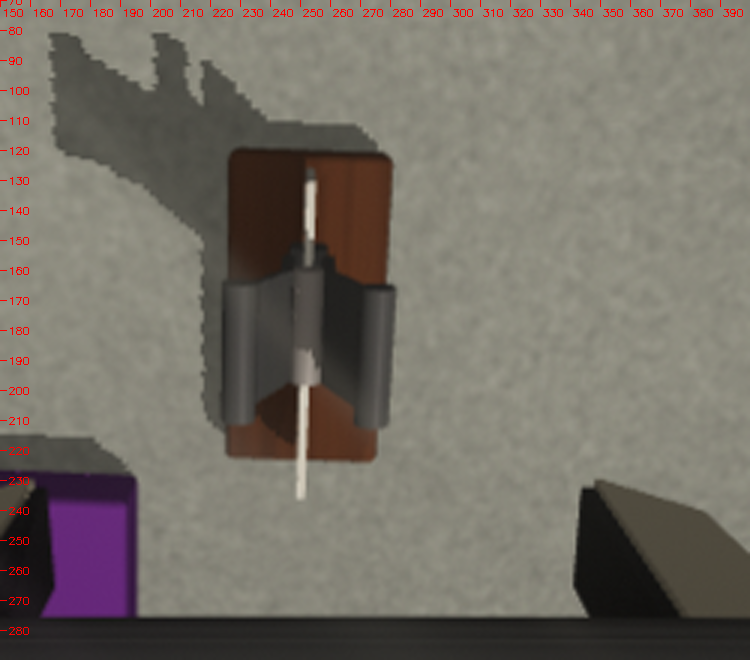

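Rods are at about (230,164)-(230,211) and (276,166)-(274,212), and the plate's top edge runs (253.7,130)-(250.3,236). The purple stand's corner at (195,228) is clear of the work.

```bash
python3 - <<'E'
from h import *
o=bot.get_obs(); c=bot.capture("wrist"); print(o["tool_pos"])
P=[atz(c,u,117,o) for u in [(230.3,164.3),(229.7,211),(275.7,165.7),(273.7,212.3)]]; P=np.array(P); print(P.round(1),P.mean(0))
print([np.arctan2(*(P[i]-P[i+1])[[1,0]])-np.pi/2 for i in (0,2)])
a,b=atz(c,(253.7,130),65,o),atz(c,(250.3,236),65,o);print(a,b,(a+b)/2,np.arctan2(a[1]-b[1],a[0]-b[0])-np.pi/2)
E
python3 go.py 463 301 103 0.04
```

```text
[461.77145808 298.57028645 405.39423955]
[[443.  320.7 117. ]
 [443.8 279.8 117. ]
 [480.5 321.4 117. ]
 [481.7 280.5 117. ]] [462.24064182 300.58535378 117.        ]
[np.float64(0.017824988276923248), np.float64(0.028410860384101566)]
[461.42458409 343.95844184  65.        ] [463.47576758 233.78657628  65.        ] [462.45017584 288.87250906  65.        ] 0.018615882739131395
t 7.45 tcp [461.8 298.5 405.5] jaw ang 0.052 toolx [ 0.008 -0.003 -1.   ] q6 0.39 F [-0.2 -0.5 -1.1] w 91.8
SHIFT cm [12.45  0.03 -0.29] TURN deg 0.7
```

Emit:
arm_command(
  moves=[
    [4,0.05,-0.2,1,1],
    [8,0.1,-0.2,1,1],
    [9,0.1,-0.2,1,1],
    [9,0.1,-0.2,1,1],
    [9,0.1,-0.2,1,1],
  ],
)

```text
time: 7.95
tool_pos: [464.3, 300.1, 317.1]
tcp_rot: [1.304, 1.56, -0.234]
contact_force: [-0.2, 0.3, 1.7]
grip_width: 92.0
```

```bash
python3 go.py 462.3 300.7 103 0.03; python3 - <<'E'
from h import *
o=bot.get_obs(); c=bot.capture("wrist"); crop(c["frame"],130,50,390,300,3,"pics/w8.png")
E
```

```text
t 7.95 tcp [464.3 300.1 317.1] jaw ang 0.034 toolx [ 0.01  -0.002 -1.   ] q6 0.41 F [-0.2  0.3  1.7] w 92.0
SHIFT cm [ 3.61 -0.24 -0.08] TURN deg 0.2
```

View pics/w8.png

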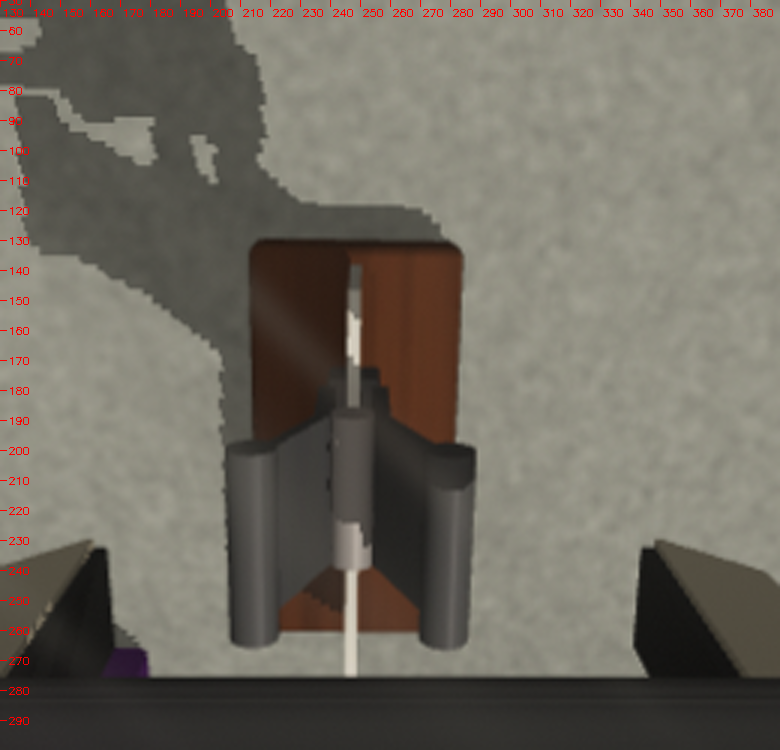

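```bash
python3 - <<'E'
from h import *
o=bot.get_obs(); c=bot.capture("wrist"); print(o["tool_pos"], R.from_euler('xyz',o["tcp_rot"]).as_matrix()[:,0])
P=np.array([atz(c,u,117,o) for u in [(214,203),(214.7,262),(280.5,203),(278.3,262)]]); print(P.round(1),P.mean(0))
print([np.arctan2(*(P[i]-P[i+1])[[1,0]])-np.pi/2 for i in (0,2)])
M=R.from_euler('xyz',o["tcp_rot"]).as_matrix()
q=M.T@(P.mean(0)-o["tool_pos"]); print('clip rods in tool',q)
E
```

```text
[464.28164844 300.20628075 317.51735547] [ 0.01117525 -0.00192201 -0.99993571]
[[442.8 318.9 117. ]
 [443.2 281.3 117. ]
 [480.9 320.1 117. ]
 [481.7 282.4 117. ]] [462.15793433 300.67172138 117.        ]
[np.float64(0.010110415237431614), np.float64(0.020149293942336)]
clip rods in tool [200.47983615  -4.33311505  -0.99802266]
```

Emit:
arm_command(
  moves=[
    [0,-0.4,-0.1,0,1],
    [2,-0.43,-0.1,0,1],
    [3.6,-0.43,-0.1,0,1],
    [3.6,-0.43,-0.1,0,1],
    [3.6,-0.43,-0.1,0,1],
  ],
)

```text
time: 8.55
tool_pos: [460.3, 301.3, 282.5]
tcp_rot: [1.43, 1.558, -0.107]
contact_force: [-0.2, 0.2, 0.0]
grip_width: 91.9
```

```bash
python3 go.py 462.3 300.7 103 0.03; python3 - <<'E'
from h import *
o=bot.get_obs(); c=bot.capture("wrist"); crop(c["frame"],130,100,390,350,3,"pics/w9.png")
c=bot.capture("side");crop(c["frame"],125,80,235,210,5,"pics/si9.png")
E
```

```text
t 8.55 tcp [460.3 301.3 282.5] jaw ang 0.034 toolx [ 0.012 -0.001 -1.   ] q6 0.41 F [-0.2  0.2  0. ] w 91.9
SHIFT cm [0.15 0.2  0.07] TURN deg 0.2
```

View pics/w9.png

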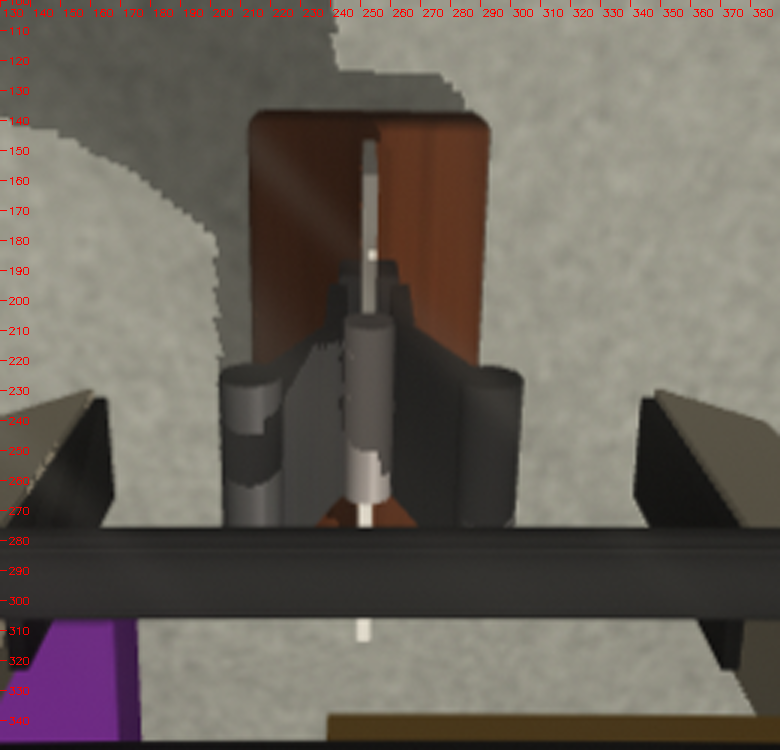

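View pics/si9.png

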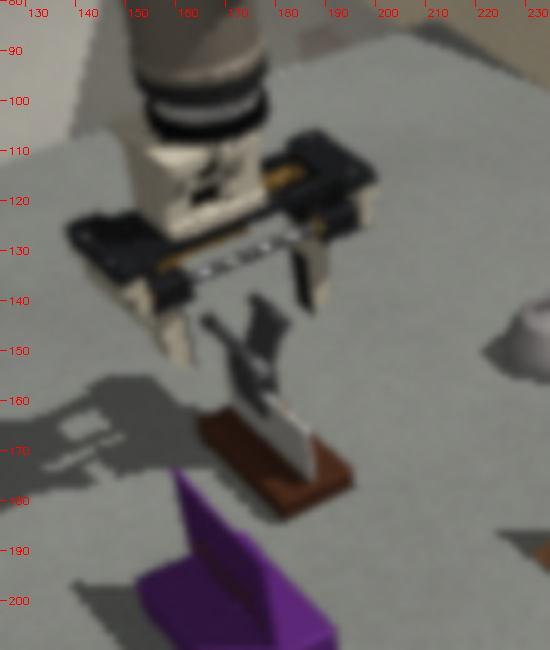

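```bash
python3 - <<'E'
from h import *
c=bot.capture("side")
for p in [(462-50,301,104.5),(462+50,301,104.5),(443,281,117),(481,281,117),(443,321,117)]: print(p,proj(c,p).round(1))
print((np.array([[159,153],[182,142],[165,143],[178,145]])))
E
```

```text
(412, 301, 104.5) [[160.7 151.9]]
(512, 301, 104.5) [[186.6 141.5]]
(443, 281, 117) [[171.4 148.4]]
(481, 281, 117) [[181.3 144.4]]
(443, 321, 117) [[165.5 142.8]]
[[159 153]
 [182 142]
 [165 143]
 [178 145]]
```

The clip is centred between the fingers (253.3 against 254.7), with tip heights confirmed from the side camera. Squeezing.

Emit:
arm_command(
  moves=[
    [0,0,0,0,0],
    [0,0,0,0,0],
    [0,0,0,0,0],
    [0,0,0,0,0],
    [0,0,0,0,0],
    [0,0,0,0,0],
    [0,0,0,0,0],
  ],
)

```text
time: 9.4
tool_pos: [460.4, 301.3, 282.7]
tcp_rot: [1.463, 1.558, -0.074]
contact_force: [-0.1, 0.3, -0.4]
grip_width: 40.8
```

Emit:
arm_command(
  moves=[
    [0,0,0,0,0],
    [0,0,0,0,0],
    [0,0,0,0,0],
    [0,0,0,0,0],
    [0,0,0,0,0],
  ],
)

```text
time: 9.9
tool_pos: [460.4, 301.3, 282.7]
tcp_rot: [1.464, 1.558, -0.072]
contact_force: [-0.0, -0.1, -0.7]
grip_width: 29.8
```

```bash
python3 go.py 462.3 300.7 103 0.03; python3 - <<'E'
from h import *
o=bot.get_obs(); c=bot.capture("wrist"); crop(c["frame"],130,100,390,350,3,"pics/w10.png")
c=bot.capture("side");crop(c["frame"],125,80,235,210,5,"pics/si10.png")
E
```

```text
t 9.9 tcp [460.4 301.3 282.7] jaw ang 0.034 toolx [ 0.013 -0.001 -1.   ] q6 0.41 F [-0.  -0.1 -0.7] w 29.8
SHIFT cm [0.17 0.18 0.06] TURN deg 0.2
```

View pics/w10.png

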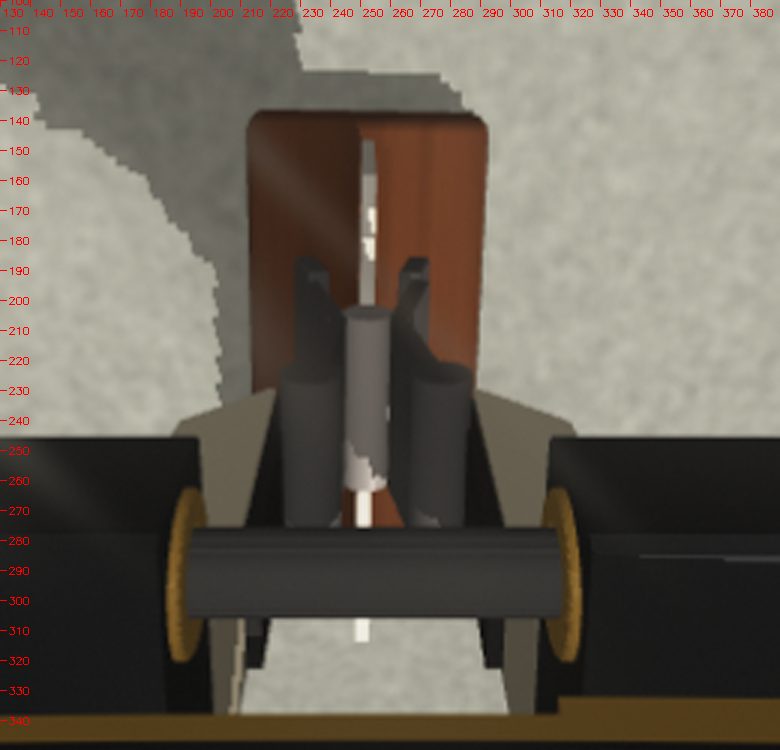

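View pics/si10.png

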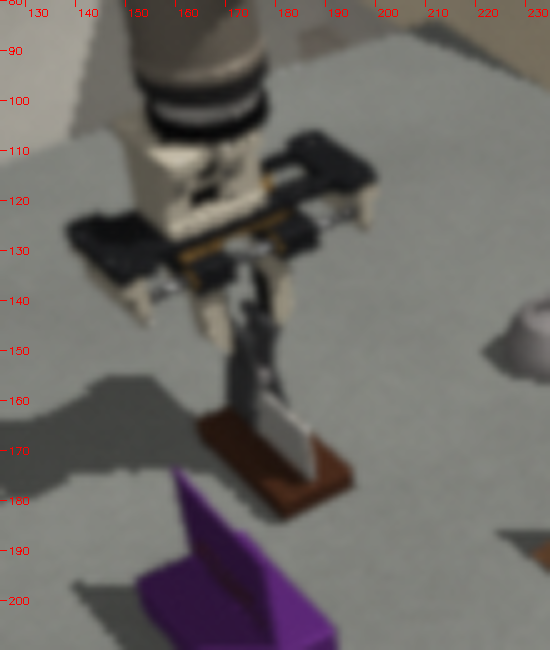

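The clip is squeezed to its stop (29.8 mm), with the jaws clear on both sides of the plate. Lifting straight up.

Emit:
arm_command(
  moves=[
    [-0.7,0,0,0,0],
    [-2,0,0,0,0],
    [-4,0,0,0,0],
    [-6.5,0,0,0,0],
    [-9,0,0,0,0],
    [-11,0,0,0,0],
    [-11,0,0,0,0],
    [-11,0,0,0,0],
  ],
)

```text
time: 10.8
tool_pos: [458.8, 301.3, 392.5]
tcp_rot: [1.475, 1.557, -0.062]
contact_force: [-0.2, -0.4, -1.5]
grip_width: 29.6
```

```bash
python3 go.py 613.5 25 215 0.077; python3 - <<'E'
from h import *
o=bot.get_obs(); c=bot.capture("wrist"); crop(c["frame"],130,100,390,350,3,"pics/w11.png")
c=bot.capture("side");crop(c["frame"],125,60,235,190,5,"pics/si11.png")
E
```

```text
t 10.8 tcp [458.8 301.3 392.5] jaw ang 0.034 toolx [ 0.013 -0.001 -1.   ] q6 0.41 F [-0.2 -0.4 -1.5] w 29.6
SHIFT cm [ 0.18 14.52 28.14] TURN deg -2.5
```

View pics/w11.png

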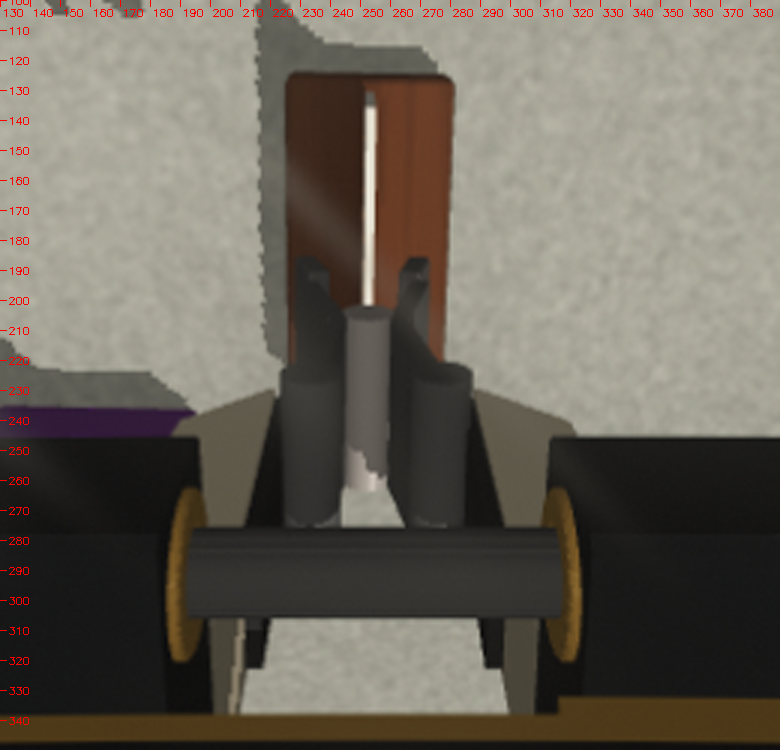

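View pics/si11.png

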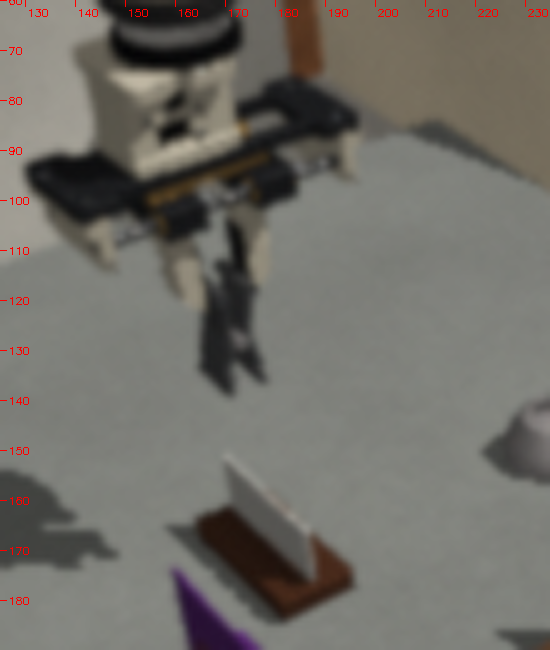

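```bash
python3 - <<'E'
from h import *
c=bot.capture("side")
for z in (150,154,158):
  for dx in (-15,-10.5,10.5,15): print(z,dx,proj(c,(461+dx,281,z)).round(1), proj(c,(461+dx,321,z)).round(1))
E
```

```text
150 -15 [[170.8 139.8]] [[164.8 134.3]]
150 -10.5 [[172.  139.4]] [[166.  133.9]]
150 10.5 [[177.6 137.2]] [[171.6 131.8]]
150 15 [[178.8 136.7]] [[172.8 131.3]]
154 -15 [[170.6 138.8]] [[164.6 133.3]]
154 -10.5 [[171.8 138.3]] [[165.8 132.9]]
154 10.5 [[177.5 136.1]] [[171.4 130.8]]
154 15 [[178.7 135.7]] [[172.6 130.3]]
158 -15 [[170.4 137.8]] [[164.5 132.3]]
158 -10.5 [[171.7 137.3]] [[165.7 131.8]]
158 10.5 [[177.3 135.1]] [[171.3 129.7]]
158 15 [[178.5 134.7]] [[172.5 129.3]]
```

Emit:
arm_command(
  moves=[
    [0.02,1.5,2.8,-0.3,0],
    [0.04,3.6,7,-0.6,0],
    [0.06,5.8,11.2,-1,0],
    [0.1,7.9,15.4,-1.4,0],
    [0.1,10.1,19.6,-1.8,0],
    [0.15,12.3,23.8,-2.2,0],
    [0.2,14,27.1,-2.5,0],
    [0.2,14.5,28.1,-2.5,0],
    [0.2,14.5,28.1,-2.5,0],
    [0.2,14.5,28.1,-2.5,0],
  ],
)

```text
time: 11.95
tool_pos: [612.9, 26.2, 390.7]
tcp_rot: [1.342, 1.562, -0.151]
contact_force: [0.1, 0.3, -1.0]
grip_width: 29.2
```

```bash
python3 go.py 613.5 25 215 0.077; python3 - <<'E'
from h import *
o=bot.get_obs(); c=bot.capture("wrist"); crop(c["frame"],130,100,390,350,3,"pics/w12.png")
for n,M in [('stand',box(615,26,.077,80,120,30)),('mat',box(615,23,.077,120,160,1)),('card',box(615,26,.077,3,110,105))]: print(n,proj(c,M,o).round().tolist())
c=bot.capture("side");crop(c["frame"],190,60,310,220,5,"pics/si12.png")
c=bot.capture("scene");crop(c["frame"],205,120,335,270,5,"pics/sc12.png")
E
```

```text
t 11.95 tcp [612.9  26.2 390.7] jaw ang 0.078 toolx [ 0.009 -0.001 -1.   ] q6 -0.16 F [ 0.1  0.3 -1. ] w 29.2
SHIFT cm [-0.23  0.06  0.12] TURN deg 0.1
stand [[217.0, 225.0], [289.0, 225.0], [293.0, 114.0], [213.0, 114.0]]
mat [[203.0, 234.0], [303.0, 234.0], [309.0, 96.0], [197.0, 96.0]]
card [[252.0, 253.0], [255.0, 252.0], [256.0, 126.0], [252.0, 126.0]]
```

View pics/w12.png

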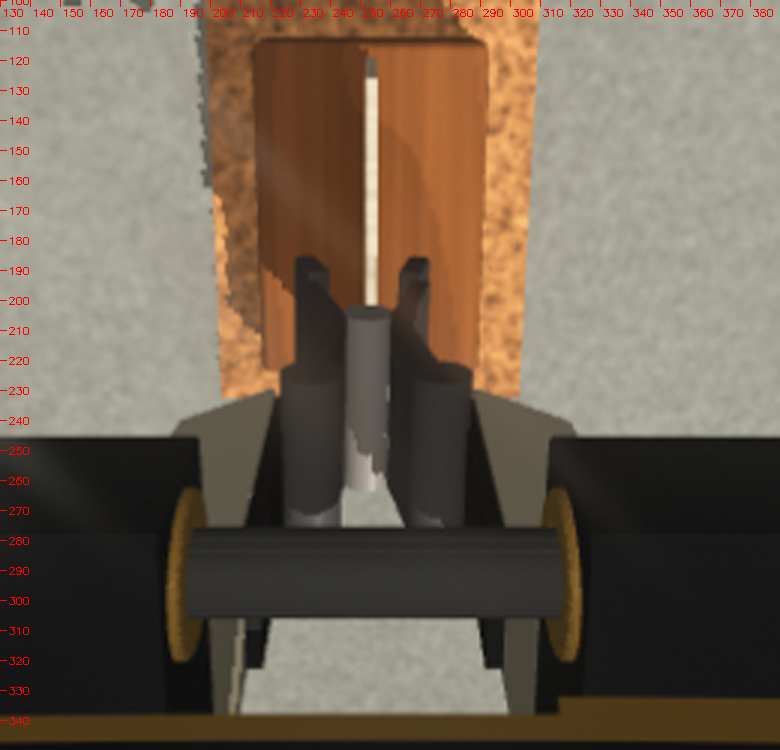

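View pics/si12.png

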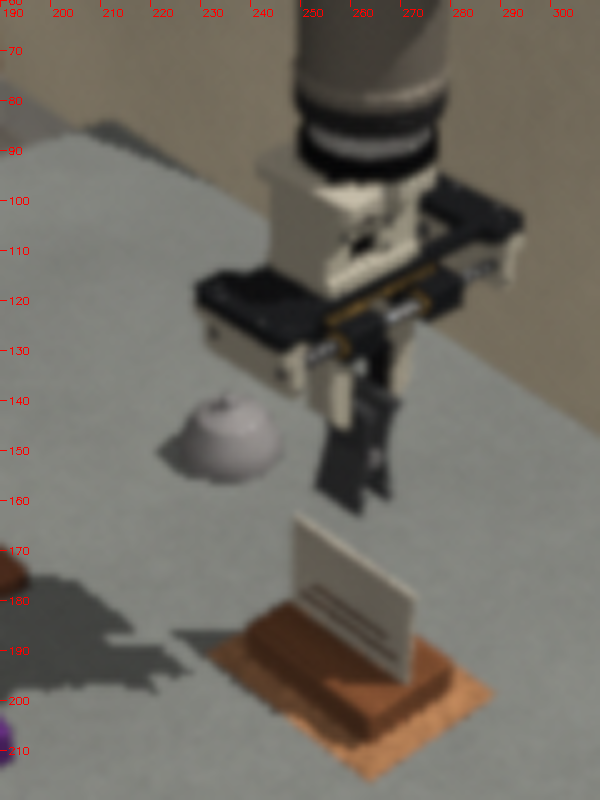

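View pics/sc12.png

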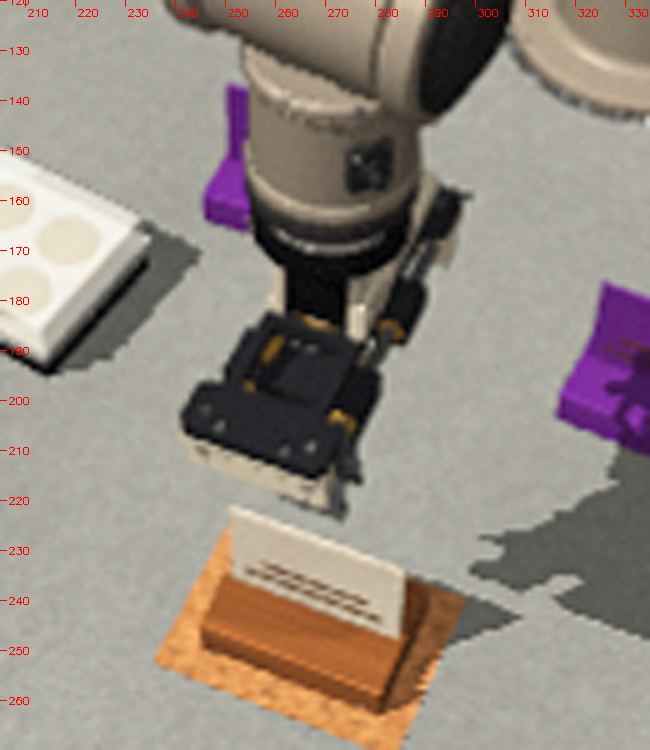

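The far end of the card's edge appears at wrist (253.8,125.7), so card_top is about (615,26,105), directly under the clip. I'll go part-way down and check.

Emit:
arm_command(
  moves=[
    [1,0,0,0,0],
    [2.5,-0.03,0,0,0],
    [3.8,-0.04,0,0,0],
    [3.8,-0.04,0,0,0],
    [3.8,-0.04,0,0,0],
  ],
)

```text
time: 12.6
tool_pos: [612.7, 27.1, 353.3]
tcp_rot: [1.323, 1.561, -0.168]
contact_force: [-0.3, 0.0, -0.7]
grip_width: 29.8
```

```bash
python3 go.py 613 26 148 0.077; python3 - <<'E'
from h import *
o=bot.get_obs(); c=bot.capture("wrist"); crop(c["frame"],170,80,340,280,4,"pics/w13.png")
for n,M in [('card',box(615,26,.077,3,110,105))]: print(n,proj(c,M,o).round(1).tolist())
for z in (110,114,118,122):print(z,proj(c,[(615-10.5,46,z),(615+10.5,46,z)],o).round(1).tolist())
c=bot.capture("side");crop(c["frame"],215,110,305,220,7,"pics/si13.png")
for z in (110,114,118,122):print(z,proj(c,[(615-10.5,6,z),(615-15.5,6,z),(615+10.5,6,z)]).round(1).tolist())
E
```

```text
t 12.6 tcp [612.7  27.1 353.3] jaw ang 0.08 toolx [ 0.01  -0.002 -1.   ] q6 -0.16 F [-0.3  0.  -0.7] w 29.8
SHIFT cm [ 2.73 -0.01  0.11] TURN deg 0.2
card [[251.8, 275.7], [255.7, 275.7], [256.3, 132.8], [251.9, 132.8]]
110 [[241.2, 183.3], [271.2, 185.5]]
114 [[241.0, 184.8], [271.5, 187.1]]
118 [[240.9, 186.4], [271.8, 188.7]]
122 [[240.7, 188.0], [272.2, 190.3]]
110 [[261.4, 173.3], [260.2, 173.9], [266.5, 170.6]]
114 [[261.5, 172.3], [260.2, 172.9], [266.6, 169.7]]
118 [[261.5, 171.3], [260.3, 171.9], [266.7, 168.7]]
122 [[261.6, 170.3], [260.3, 170.9], [266.7, 167.7]]
```

View pics/w13.png

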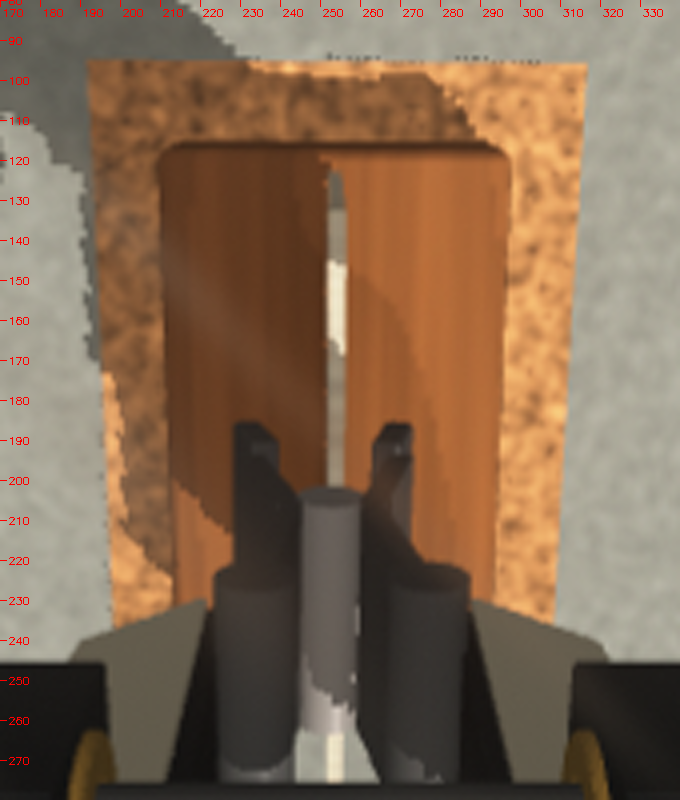

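View pics/si13.png

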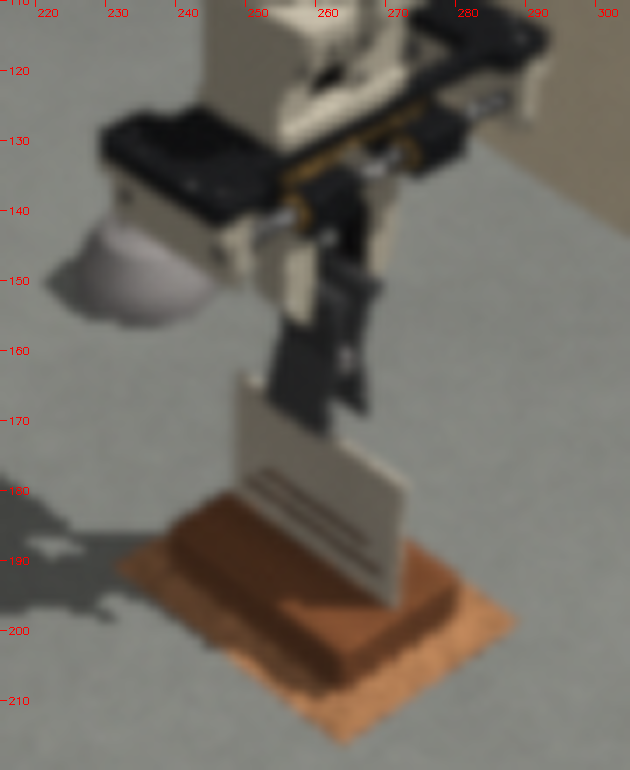

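Both jaws are over the card. The tips' mid-gap at wrist column 251 is about 2 mm off the card's 254, and the side view puts the tips at z≈114. I'll shift +2 mm and go down 27 mm.

Emit:
arm_command(
  moves=[
    [0,0.2,0,0,0],
    [0,0.2,0,0,0],
    [0.6,0.2,0,0,0],
    [1.4,0.19,0,0,0],
    [2.2,0.18,0,0,0],
    [2.7,0.18,0,0,0],
    [2.7,0.18,0,0,0],
    [2.7,0.18,0,0,0],
    [2.7,0.18,0,0,0],
  ],
)

```text
time: 13.6
tool_pos: [615.1, 27.0, 327.5]
tcp_rot: [1.34, 1.558, -0.151]
contact_force: [0.2, 0.0, -0.6]
grip_width: 29.4
```

```bash
python3 go.py 613 26 148 0.077; python3 - <<'E'
from h import *
o=bot.get_obs(); c=bot.capture("wrist"); crop(c["frame"],170,80,340,280,4,"pics/w14.png")
c=bot.capture("side");crop(c["frame"],215,110,305,220,7,"pics/si14.png")
c=bot.capture("scene");crop(c["frame"],225,180,325,280,7,"pics/sc14.png")
E
```

```text
t 13.6 tcp [615.1  27.  327.5] jaw ang 0.08 toolx [ 0.012 -0.002 -1.   ] q6 -0.16 F [ 0.2  0.  -0.6] w 29.4
SHIFT cm [ 0.15 -0.22  0.09] TURN deg 0.2
```

View pics/w14.png

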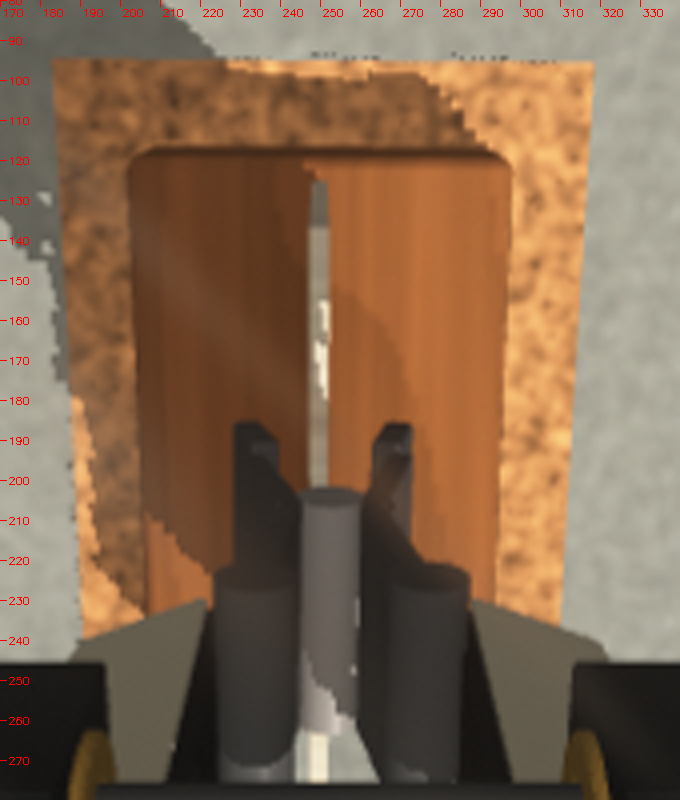

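View pics/si14.png

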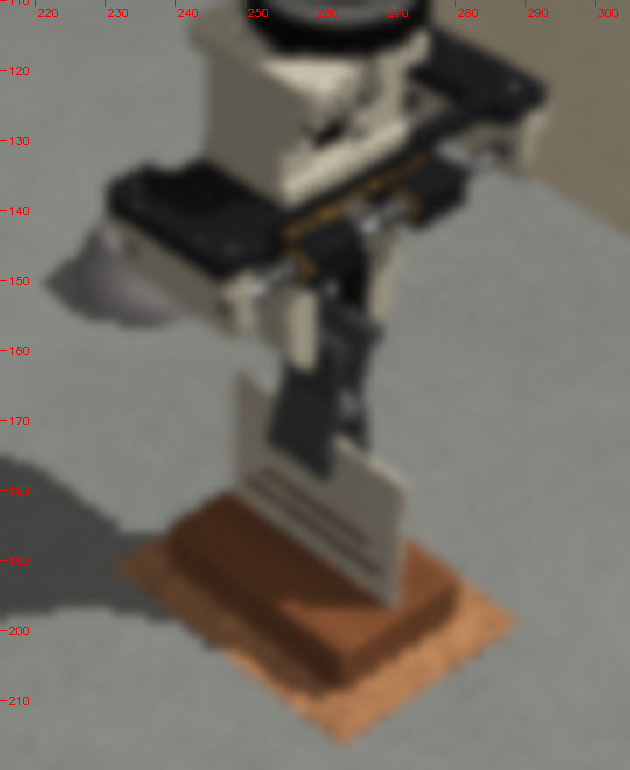

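View pics/sc14.png

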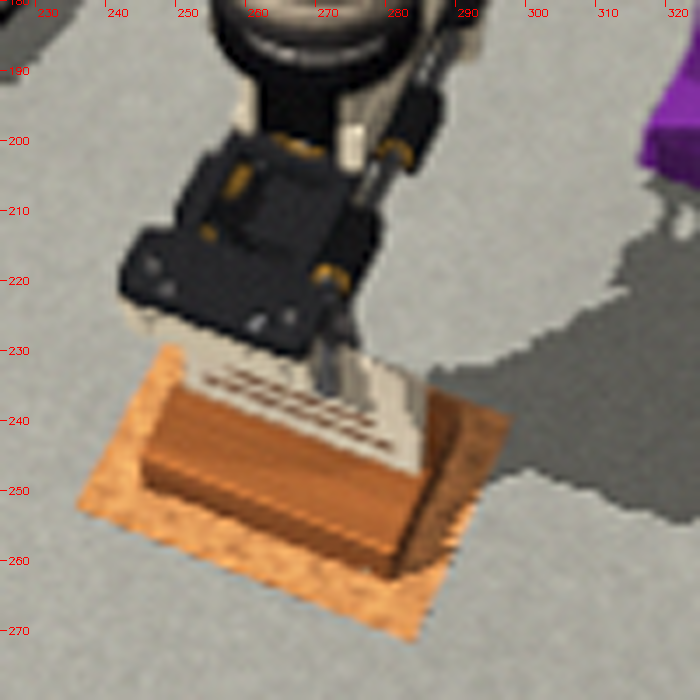

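The jaws straddle the card: tip gap 236..266 with the card at 249.5, and the -x jaw's tip about 16 mm below the top edge. I'll settle briefly, check stillness and hand in.

Emit:
arm_command(
  moves=[
    [0,-0.05,0,0,0],
    [0,-0.05,0,0,0],
    [0,-0.05,0,0,0],
    [0,-0.05,0,0,0],
    [0,-0.05,0,0,0],
  ],
)

```text
time: 14.25
tool_pos: [614.6, 27.0, 327.6]
tcp_rot: [1.338, 1.558, -0.153]
contact_force: [0.5, -0.3, -0.8]
grip_width: 29.9
```

```bash
python3 - <<'E'
from h import *
o=bot.get_obs(); print(o["time"],o["tool_pos"].round(1),np.abs(o["dq"]).max().round(4),o["contact_force"].round(1),o["grip_width"])
c=bot.capture("wrist"); crop(c["frame"],170,80,340,280,4,"pics/w15.png")
c=bot.capture("side");cv2.imwrite("pics/side15.png",c["frame"])
print(bot.get_obs()["tool_pos"].round(1))
E
```

```text
14.25 [614.6  27.  327.6] 0.0017 [ 0.5 -0.3 -0.8] 29.938702346929876
[614.6  27.  327.6]
```

View pics/w15.png

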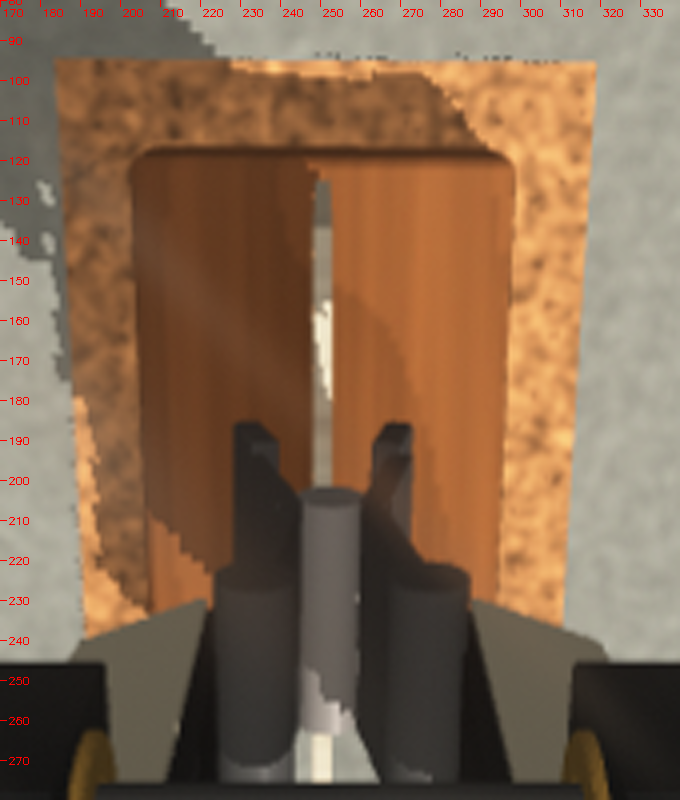

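View pics/side15.png

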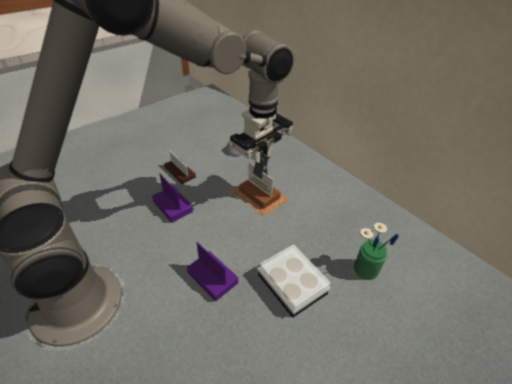

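The card at column 250.5 is centred in the tip gap 236..266, the arm is still, and the box and jar haven't moved. Handing in.

```bash
python3 -c "
from plant import bot
print(bot.close_job())"
```

```text
the job is handed in; nothing more can be done
None
```

I handed the job in at about 14 s. The stand is on the mat and the arm is holding the clip wide open over the middle of the card. No verdict is reported.

I gripped the card and slid the stand without lifting it, then released it. I squeezed the clip off its rail at its stop, carried it over and lowered it astride the card's top edge.

**Last checks before handing in:**
- **Stand:** the foot is square on the mat and centred within about 3 mm.
- **Clip:** the fingers are at 29.9 mm, so it is fully open. The card is within about 0.5 mm of the middle of the jaw gap. From the side view the jaw tips are about 16 mm below the card's top edge.
- **Arm:** it is still, and the wrist force is about 1 N.
- **Other objects:** the pastry box and flower jar are where they started. The bell was partly hidden behind the gripper in the last pictures, but it was never approached.

**Disagreements:** the fixed cameras and the wrist camera differed by 3–6 mm on the mat and stand, and by about 0.03 rad on the rail's angle. The tool also leaned about 0.012 rad. I went by the wrist view for the final placing.

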